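# Tidy the embroidery counter: sort reels, needle boxes and pin tin

## Robot

A 7-joint arm with a two-finger parallel gripper is mounted at the origin on the work surface. World frame = base frame: x ahead of the robot, y to its left, z up, the work surface at z = 0. Lengths are in m, angles in rad, forces in N, time in s.
With the tool pointing down it reaches from about 0.425 to 0.925 m from the base axis. Payload 6.8 kg.
Tool frame: the origin (TCP) lies at the very end of the fingers, on their centre line; the grasp point (between the pads) lies 19 mm behind it; z points along the fingers, y is the line along which they close (so a half turn about z gives the same grasp; the last joint's range is limited). The gripper opens to 85 mm and grips with 20 to 120 N. Pads are 22 mm wide; open, the fingers measure 114 mm over their backs; the gripper's body (76 mm by 85 mm) begins 54 mm behind the grasp point. The pads swing forward as they close: fully open they stand 13 mm farther back than shut.
Start: joints at [1.042, 0.477, 0.022, 1.555, -0.011, 1.109, -0.083], TCP at [0.276, -0.616, 0.231] pointing down, gripper open.
Joint ranges: [-2.96, 2.96], [-0.34, 2.1], [-1.41, 1.46], [0.24, 2.44], [-1.37, 4.51], [0.17, 1.92], [-2.96, 2.96]. Speed limits (rad/s): [2.39, 2.39, 3.14, 3.14, 3.14, 3.14, 3.14].

## Interface

Orientations are given as a unit quaternion [w, x, y, z].
In Python, from station import bot gives the robot as it stands. The module is installed in compiled form; this text tells all that it offers.
- The arm moves only by the shell command python3 -m jog 'ROWS' [OPENING] [FORCE]. ROWS is JSON, a list of rows, each a list of 4 numbers: the shift along the tool's x, y, z in cm, then the turn about the tool's z in rad. In form: [[x, y, z, spin], ...]. A call has 1 to 20 rows; each row is the pose to reach, as a shift and turn from the pose commanded when the call began, along the tool's axes at that moment; what a row does not reach only later rows make up. A row lasts 1/12 s, in which the tool goes at most 41.7 mm and 7.16 degrees, less where a joint would pass 70% of its speed; a pose out of reach is approached as far as the arm can. A call with a gripper value outside its range is refused whole. OPENING is the closure, from -1 (fully open) to 1 (shut), set as the call begins (- or left out, the last holds). The fingers move at their own pace and stop on an object; FORCE is the grip in N (left out, the last holds). Time passes only in rows, so rows that repeat a pose let the fingers close. It gives the time, the measured TCP pose, the force, the opening and the grip force at its end, in the units of the state.
- bot.get_obs(): the state, without advancing time (a new reading comes with each control period).
- bot.read_camera(name): name is "side" or "top" or "wrist"; returns a dict with "pixels" (480x640x3 uint8, red, green, blue), "depth" (480x640 float32, m along the optical axis (not along the pixel's ray), 0 where there is no reading), "fovy" (degrees; the focal length in pixels is half the picture's height over the tangent of half this angle, whatever the lens; pixels are square), "cx", "cy" (the principal point, pixels), "pose" (4x4, takes a point from camera to world coordinates). Camera axes: x right, y down, z forward; pixel columns grow to the right and rows downward; lengths in m; the calibration is good to about 2 mm. The wrist camera is an equidistant fisheye: a pixel r from the principal point sees the ray r / f radians off the axis. A picture is of the moment at which its call begins.
- bot.hand_in(): hands the job in; it is judged then, once.
The state is a dict: "t": time; "q": joint angles; "joint_vel": joint speeds; "joint_torque": joint torques, N m; "eef_pos": TCP position; "tool_rot": TCP orientation; "contact_force": force on the tool from outside, world axes, zero at the start; "torque": the same for the moment, N m; "gripper_width": opening from 0.0 (shut) to 1.0 (fully open); "grasp_force": force on a finger pad.
Only numpy, scipy, OpenCV 4.12 (cv2) and the standard library are available. Lean on these libraries where they do the work, as an engineer would, in place of code of your own. Each camera call takes 0.05 s, during which the arm holds its last target. There are 200 camera calls.

## Task

Sort the five small things lying on the counter into their trays: the two wooden reels go standing upright into the round bamboo basket, one in each half; the two needle boxes go lying flat, lid up, into the blue tray, one in each of its two bays and lengthwise along the dividing rib; the steel pin tin goes, red lid disc up, into the red tray. Each must sit flat on its tray's floor, not perched on a rim or rib. Leave the tea cup and the empty hoop where they stand.

Things in the scene. Friction and masses are not known exactly. Their poses are not given: they have to be found in the camera images.
- reel_pale: Pale wooden thread reel, empty, standing upright: 36 mm across its two flanges (each 10 mm thick, the upper one from 36 to 46 mm up), waist 28 mm across, 46 mm tall, about 40 g. Origin: centre of its underside; z up along its axis.
- reel_dark: Dark brown wooden thread reel, empty, standing upright: 36 mm across its two flanges (each 10 mm thick, the upper one from 36 to 46 mm up), waist 28 mm across, 46 mm tall, about 40 g. Origin: centre of its underside; z up along its axis.
- needle_box_green: Green slim needle box with brass ends and a narrow pale wooden lid strip with a brass stud on top: 84 mm long (its x), 26 mm wide (its y), 28 mm high, about 50 g, lying flat. Origin: centre of its underside; z up.
- needle_box_yellow: Yellow slim needle box with brass ends and a narrow pale wooden lid strip with a brass stud on top: 84 mm long (its x), 26 mm wide (its y), 28 mm high, about 50 g, lying flat. Origin: centre of its underside; z up.
- pin_tin: Round steel pin tin with a red disc with a white dot on its lid: 54 mm in diameter, 34 mm high (the lid's rim looks 55 mm across), about 80 g. Origin: centre of its underside; z up.
- reel_basket: Round shallow bamboo basket, pale straw colour, inside 120 mm across (132 mm outside). A rib (6 mm wide, top 10 mm above the table) along its x axis through the middle parts it into halves at +y and -y. Each half takes one reel, best centred 30 mm from the rib's line. Fixed. Floor top 4 mm, rim top 12 mm above the table; rim 6 mm thick. Origin: centre of its underside; z up.
- needle_tray: Square blue tray, inside 110 x 110 mm (122 mm outside). A rib (6 mm wide, top 10 mm above the table) along its x axis through the middle parts it into halves at +y and -y. Each half is a bay 52 x 110 mm for one needle box, its middle 29 mm from the rib's line. Fixed. Floor top 4 mm, rim top 12 mm above the table; rim 6 mm thick. Origin: centre of its underside; z up.
- tin_tray: Square red tray, inside 80 x 80 mm (92 mm outside), without a rib. Fixed. Floor top 4 mm, rim top 12 mm above the table; rim 6 mm thick. Origin: centre of its underside; z up.
- tea_cup: Blue ceramic tea cup, loose, 68 mm across the rim, 55 mm tall; not to be moved. Origin: centre of its underside.
- hoop: Empty wooden embroidery hoop lying flat, loose, 90 mm outside, 76 mm inside, 10 mm high; not to be moved. Origin: centre of its underside.
There are look-alikes about, which are no part of the job. There is more than one size of the reel_pale; the one meant has the size given above. Of the things that look like the needle_box_yellow, the smaller one is meant.

How it is judged:
By the outcome, as a careful person would: the job done as asked, in the order asked, and still so for the second after the job is handed in, with the robot touching nothing.
It also fails if it takes over 109 s, if anything falls off the work surface, if the arm or the gripper's body presses on something with over 40 N, if the wrist force passes 120 N, or if a joint passes its speed limit or range.

## Working session

There is one attempt and no reset: what is moved stays moved. The work goes in short steps, Python scripts to look and compute and a shell command to move; the robot and the scene stay as the last step left them, time stands still between calls to the robot, and variables do not carry over. Pictures are saved under pics/ and viewed, at most 15 in all, crops included, and the job is handed in when it is done.

```bash
mkdir -p pics; cat > h.py <<'E'
import numpy as np,cv2
from station import bot
def cam(n,name=None):
    c=bot.read_camera(n)
    if name:
        cv2.imwrite('pics/'+name+'.png',c['pixels'][:,:,::-1]); np.savez('pics/'+name+'.npz',**c)
    return c
def f(c): return 240/np.tan(np.radians(float(c['fovy']))/2)
def ray(c,u,v,fish=False):
    x=(u-float(c['cx']))/f(c); y=(v-float(c['cy']))/f(c)
    if fish:
        r=np.hypot(x,y); s=np.sin(r)/r if r>0 else 1
        d=np.array([x*s,y*s,np.cos(r)])
    else: d=np.array([x,y,1.])
    P=np.array(c['pose']); return P[:3,3],P[:3,:3]@d, d
def pix(c,u,v,fish=False):   # by depth
    o,D,d=ray(c,u,v,fish); z=float(np.asarray(c['depth'])[int(round(v)),int(round(u))]); return o+D*z/d[2]
def onz(c,u,v,z,fish=False):
    o,D,_=ray(c,u,v,fish); return o+D*(z-o[2])/D[2]
E
python3 - <<'E'
from h import *
for n in('top','side','wrist'):
    c=cam(n,n+'0'); print(n,c['fovy'],c['cx'],c['cy'],np.round(c['pose'],3).tolist())
o=bot.get_obs(); print(o)
E
```

```text
top 42.651391646126065 317.3808865817348 236.72861872945583 [[-0.019, -0.993, 0.117, 0.342], [-1.0, 0.02, 0.008, -0.017], [-0.01, -0.117, -0.993, 1.441], [0.0, 0.0, 0.0, 1.0]]
side 57.959150008186704 321.84761488700224 236.67309791713387 [[-0.98, -0.117, 0.16, 0.364], [-0.198, 0.529, -0.825, 0.663], [0.012, -0.84, -0.542, 0.474], [0.0, 0.0, 0.0, 1.0]]
wrist 65.70646984690485 320.8087716790722 238.07853818613654 [[0.409, -0.872, -0.269, 0.344], [-0.912, -0.392, -0.119, -0.586], [-0.002, 0.294, -0.956, 0.372], [0.0, 0.0, 0.0, 1.0]]
{'t': 0.15, 'q': array([ 1.04192906,  0.47763525,  0.02231325,  1.55620367, -0.01151481,
        1.10932215, -0.0830997 ]), 'joint_vel': array([ 0.0004532 , -0.00328529, -0.00151775, -0.00399348,  0.00056401,
        0.00050685, -0.00013725]), 'joint_torque': array([ 3.09600066e-03, -5.96922398e+01,  1.61061566e+00, -2.81493312e+01,
        1.26395668e-02,  6.56698889e-03, -8.61762544e-06]), 'eef_pos': array([ 0.27554086, -0.61569666,  0.23054036]), 'tool_rot': array([-6.96207849e-04,  9.77946296e-01,  2.08855269e-01, -1.86078352e-04]), 'contact_force': array([-0.69039771,  0.57927791, -0.21798878]), 'torque': array([ 0.00824464, -0.00848955,  0.02563227]), 'grasp_force': 0.0, 'gripper_width': 1.0006150928926478}
```

View pics/top0.png

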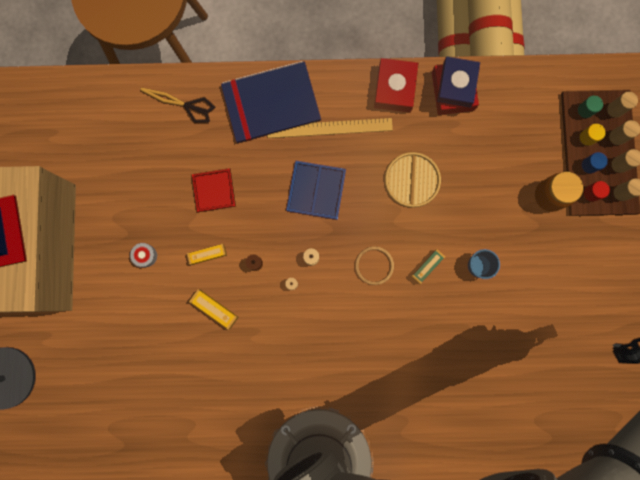

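View pics/side0.png

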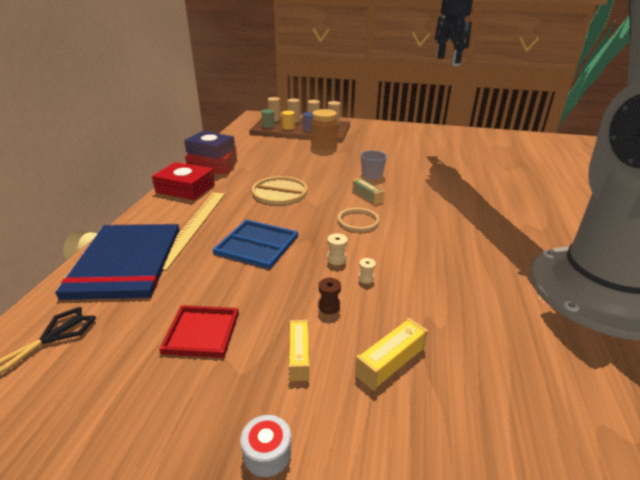

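The top view shows two pale reels, at (310,257) and (291,284), where the first is the larger. It also shows two yellow boxes, at (206,254) for the small one and (213,309) for the large one. The dark reel is at (254,263), the green box at (429,266) and the tin at (142,255). The trays are red (214,190), blue (316,190) and the basket (413,180). Next is a close crop, with the sizes measured from depth.

```bash
python3 - <<'E'
from h import *
for n in('top0','side0'):
    c=np.load(f'pics/{n}.npz'); im=c['pixels']; H,W=480,640
    f_=f(c); v,u=np.mgrid[:H,:W]; d=c['depth']
    P=np.stack([(u-c['cx'])/f_*d,(v-c['cy'])/f_*d,d],-1)@c['pose'][:3,:3].T+c['pose'][:3,3]
    m=((P[...,2]>0.015)&(d>0)&(P[...,0]>.3)&(P[...,0]<.75)&(abs(P[...,1])<.5)).astype(np.uint8)
    k,l,s,ce=cv2.connectedComponentsWithStats(m)
    for i in range(1,k):
        if s[i,4]<25: continue
        q=P[l==i]; zt=np.percentile(q[:,2],90)
        t=q[q[:,2]>zt-.006]; r=cv2.minAreaRect((t[:,:2]*1000).astype(np.float32))
        print(n,np.round(ce[i]),s[i,4],'ztop %.3f'%zt,'rect',np.round(r[0],0),np.round(r[1],0),round(r[2],1))
c=np.load('pics/top0.npz')['pixels'][145:340,120:520,::-1]
cv2.imwrite('pics/crop1.png',cv2.resize(c,(800,390),interpolation=cv2.INTER_CUBIC))
E
```

```text
top0 [241. 139.] 34 ztop 0.023 rect [747. 167.] [ 7. 35.] 3.8
top0 [143. 255.] 486 ztop 0.039 rect [475. 397.] [51. 53.] 87.9
top0 [206. 254.] 444 ztop 0.033 rect [474. 252.] [27. 85.] 15.3
top0 [311. 256.] 192 ztop 0.051 rect [463.   9.] [32. 34.] 88.9
top0 [428. 266.] 440 ztop 0.033 rect [ 436. -259.] [26. 85.] 46.0
top0 [486. 263.] 413 ztop 0.058 rect [ 437. -382.] [66. 65.] 39.1
top0 [253. 262.] 202 ztop 0.051 rect [452. 141.] [33. 35.] 89.2
top0 [291. 283.] 109 ztop 0.039 rect [402.  55.] [25. 23.] 88.8
top0 [213. 309.] 767 ztop 0.041 rect [347. 234.] [109.  33.] 53.9
side0 [372. 161.] 530 ztop 0.053 rect [ 437. -380.] [69. 64.] 79.2
side0 [367. 188.] 324 ztop 0.028 rect [ 437. -258.] [29. 87.] 46.5
side0 [336. 244.] 372 ztop 0.046 rect [464.  10.] [35. 38.] 9.4
side0 [367. 266.] 221 ztop 0.035 rect [403.  58.] [28. 26.] 86.4
side0 [149. 285.] 54 ztop 0.018 rect [746. 169.] [ 8. 35.] 0.8
side0 [329. 290.] 517 ztop 0.046 rect [453. 144.] [36. 35.] 82.0
side0 [390. 350.] 2168 ztop 0.037 rect [348. 236.] [112.  35.] 53.7
side0 [298. 347.] 1013 ztop 0.029 rect [475. 254.] [26. 87.] 14.3
side0 [265. 442.] 2228 ztop 0.036 rect [475. 401.] [54. 54.] 6.5
```

View pics/crop1.png

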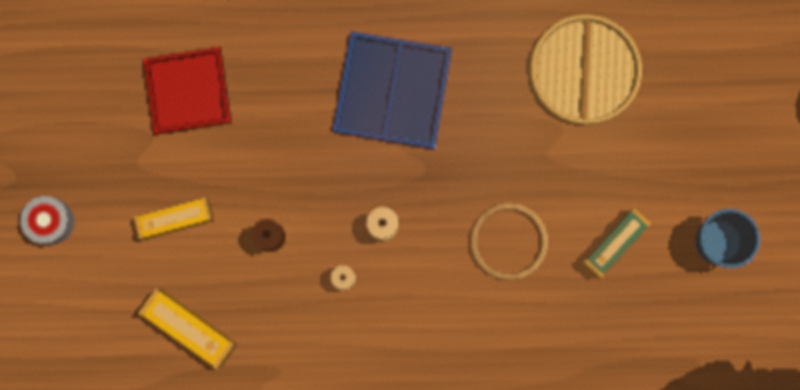

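Choices: the larger pale reel (crop 381,222; 36 mm, 46 high) and the small yellow box (crop 172,218; 26x86). Both fit the given sizes; the smaller reel (crop 343,277) and the larger box (crop 186,328) are look-alikes. The two views agree within about 3 mm, and the side heights match the text. Next: the trays.

```bash
python3 - <<'E'
from h import *
for n,seeds in(('top0',dict(red=(214,190),blue=(316,190),bas=(413,180))),('side0',dict(red=(201,331),blue=(257,243),bas=(279,190)))):
    c=np.load(f'pics/{n}.npz'); im=c['pixels']; hsv=cv2.cvtColor(im,cv2.COLOR_RGB2HSV)
    h,s,v=[hsv[...,i].astype(int) for i in range(3)]
    M=dict(red=((h<4)|(h>172))&(s>180)&(v>60),blue=(h>100)&(h<130)&(s>70),bas=(h>14)&(h<32)&(s>60)&(v>120))
    for k,m in M.items():
        u0,v0=seeds[k]; mm=np.zeros(m.shape,np.uint8); mm[v0-36:v0+37,u0-46:u0+47]=m[v0-36:v0+37,u0-46:u0+47]
        mm=cv2.morphologyEx(mm,cv2.MORPH_CLOSE,np.ones((5,5)))
        nn,l,st,_=cv2.connectedComponentsWithStats(mm); i=1+st[1:,4].argmax()
        vv,uu=np.where(l==i)
        W=np.array([onz(c,a,b,.012)[:2] for a,b in zip(uu,vv)])*1000
        r=cv2.minAreaRect(W.astype(np.float32)); (cx,cy),R=cv2.minEnclosingCircle(W.astype(np.float32))
        print(n,k,np.round(r[0],1),np.round(r[1],1),round(r[2],1),'circ',round(cx),round(cy),round(R), 'depth z centre',np.round(pix(c,u0,v0),3))
a=np.load('pics/top0.npz')['pixels'][145:235,280:450,::-1]; b=np.load('pics/side0.npz')['pixels'][165:275,200:330,::-1]
cv2.imwrite('pics/crop2.png',np.vstack([cv2.resize(a,(560,297),interpolation=3),cv2.resize(b,(351,297),interpolation=3) if 0 else cv2.copyMakeBorder(cv2.resize(b,(351,297),interpolation=3),0,0,0,209,0)]))
E
```

```text
top0 red [626.6 238.4] [88.4 90. ] 8.0 circ 627 239 62 depth z centre [0.628 0.237 0.005]
top0 blue [622.7  -3.9] [118.4 118.4] 79.3 circ 622 -5 82 depth z centre [ 0.622 -0.005  0.011]
top0 bas [ 642.2 -234.6] [132.3 132.3] 88.8 circ 643 -234 67 depth z centre [ 0.641 -0.235  0.012]
side0 red [624.7 245.6] [92.3 99.1] 7.6 circ 625 246 66 depth z centre [0.627 0.241 0.004]
side0 blue [620.5   5.4] [130.  125.5] 79.2 circ 620 5 88 depth z centre [ 0.622 -0.002  0.004]
side0 bas [ 640.4 -220.6] [132.  146.4] 12.9 circ 639 -221 76 depth z centre [ 0.643 -0.229  0.005]
```

View pics/crop2.png

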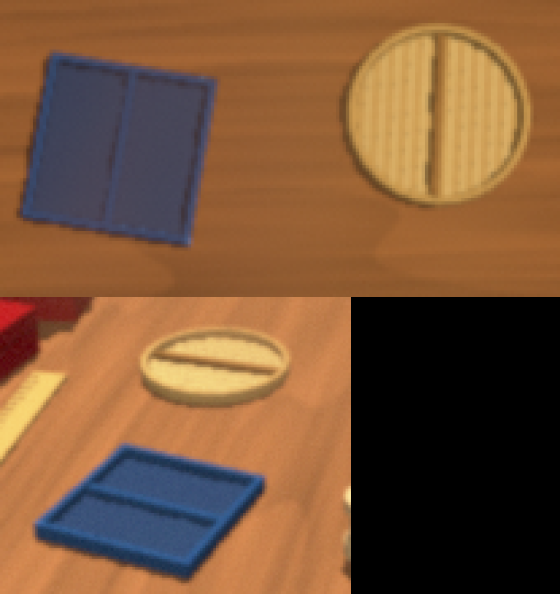

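Crop 2 shows the blue rib from about (130,72) to (110,228) and the basket rib from (439,33) to (434,200). The estimates are:

| Tray | Centre (mm) | Rib yaw |
|---|---|---|
| Basket | (642,-233) | -3° |
| Blue | (622,-3) | -10.7° |
| Red | (627,240) | yaw 8° (no rib) |

The text gives floors at 4 mm, and the side depth agrees.

```bash
cat >> h.py <<'E'
from scipy.spatial.transform import Rotation as Ro
def to(*targets):  # (x,y,z mm, yaw of tool y deg) -> rows from the current pose
    o=bot.get_obs(); q=o['tool_rot']; R=Ro.from_quat([q[1],q[2],q[3],q[0]]).as_matrix(); p=o['eef_pos']
    yw=np.degrees(np.arctan2(R[1,1],R[0,1]))
    print('pos',np.round(p*1000,1),'yawy %.1f'%yw,'q7 %.2f'%o['q'][6],'t %.2f'%o['t'])
    for x,y,z,a in targets:
        s=-((a-yw+90)%180-90)
        print(np.round(R.T@(np.array([x,y,z])/1000-p)*100,2),'spin %.3f'%np.radians(s), 'spin +half',round(float(np.radians(s))+np.pi,2))
E
python3 -c "
from h import *
to((463.5,9.5,120,-3),(463.5,9.5,17,-3))"
```

```text
pos [ 275.5 -615.7  230.5] yawy -65.9 q7 -0.08 t 0.15
[ 42.7  -49.37  11.12] spin -1.098 spin +half 2.04
[ 42.7  -49.36  21.42] spin -1.098 spin +half 2.04
```

```bash
python3 -m jog '[[42.7,-49.4,4,-1.1],[42.7,-49.4,4,-1.1],[42.7,-49.4,4,-1.1],[42.7,-49.4,4,-1.1],[42.7,-49.4,4,-1.1],[42.7,-49.4,4,-1.1],[42.7,-49.4,4,-1.1],[42.7,-49.4,4,-1.1],[42.7,-49.4,4,-1.1],[42.7,-49.4,4,-1.1],[42.7,-49.4,4,-1.1],[42.7,-49.4,4,-1.1],[42.7,-49.4,4,-1.1],[42.7,-49.4,4,-1.1],[42.7,-49.4,4,-1.1],[42.7,-49.4,4,-1.1],[42.7,-49.4,6,-1.1],[42.7,-49.4,9,-1.1],[42.7,-49.4,11,-1.1],[42.7,-49.4,11,-1.1]]' -1 40
python3 -c "
from h import *
cam('wrist','w1')
to((463.5,9.5,120,-3),(463.5,9.5,17,-3))"
```

```text
t: 1.82
eef_pos: [0.4608, 0.0091, 0.1179]
tool_rot: [-0.002, 0.724, 0.689, -0.003]
contact_force: [-1.8, -0.9, -0.3]
gripper_width: 1.001
grasp_force: 0.0
pos [462.    9.2 119.8] yawy -2.8 q7 -0.43 t 1.87
[ 0.04  0.15 -0.02] spin 0.003 spin +half 3.14
[ 0.04  0.2  10.28] spin 0.003 spin +half 3.14
```

View pics/w1.png

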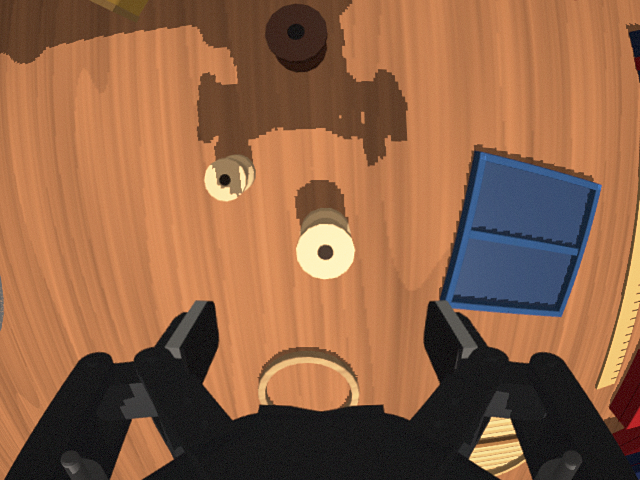

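The wrist view shows the pale reel hole at (325,252) centred between the fingers, the dark reel hole at (295,32) and the small reel at (225,180). The blue tray's corners are at (479,148), (600,183), (560,316) and (445,303).

```bash
python3 - <<'E'
from h import *
c=np.load('pics/w1.npz')
for n,u,v,z in(('pale',325,252,.046),('dark',295,32,.046),('t',479,149,.012),('t',599,184,.012),('t',560,315,.012),('t',445,303,.012),('rib0',472,231,.01),('rib1',578,252,.01)):
    print(n,np.round(onz(c,u,v,z,True)*1000,1),np.round(pix(c,u,v+10*(z>.04),True)*1000,1))
E
```

```text
pale [463.3   9.   46. ] [462.9   2.1  45.2]
dark [452.5 140.4  46. ] [452.2 134.3  46.2]
t [574.2  67.6  12. ] [579.8  66.7  -0.7]
t [691.1  43.4  12. ] [692.2  43.2  10.8]
t [669.6 -73.9  12. ] [670.7 -74.8  10.7]
t [553.9 -49.5  12. ] [509.5  17.6 136.9]
rib0 [572.1   7.2  10. ] [572.5   6.9   9. ]
rib1 [677.9 -15.6  10. ] [678.3 -15.8   9.6]
```

Blue tray confirmed: centre (622,-3), yaw about -11°. Descending to grasp the pale reel.

```bash
python3 -m jog '[[0,0.1,3,0],[0,0.1,6,0],[0,0.1,8,0],[0,0.1,9.5,0],[0,0.1,10.3,0],[0,0.1,10.3,0]]'; python3 -m jog '[[0,0,0,0],[0,0,0,0],[0,0,0,0],[0,0,0,0],[0,0,0,0],[0,0,0,0],[0,0,0,0],[0,0,0,0],[0,0,0,0],[0,0,0,0]]' 1 40
python3 -c "
from h import *
to((463.5,9.5,110,-3),(643.5,-203,130,-3),(643.5,-203,21,-3))"
```

```text
t: 2.37
eef_pos: [0.4648, 0.009, 0.0181]
tool_rot: [-0.0, 0.725, 0.689, -0.0]
contact_force: [0.5, 0.6, -0.4]
gripper_width: 0.998
grasp_force: 0.0
t: 3.2
eef_pos: [0.4654, 0.0091, 0.0193]
tool_rot: [0.001, 0.725, 0.689, 0.0]
contact_force: [-1.8, -1.4, 8.5]
gripper_width: 0.402
grasp_force: 39.0
pos [465.4   9.1  19.3] yawy -2.9 q7 -0.59 t 3.20
[ 0.03 -0.18 -9.07] spin 0.002 spin +half 3.14
[-20.29  18.87 -11.03] spin 0.002 spin +half 3.14
[-20.29  18.85  -0.13] spin 0.002 spin +half 3.14
```

```bash
python3 -m jog '[[0,0,-3,0],[0,0,-6,0],[-3,3,-7,0],[-6,6,-7,0],[-9,9,-7,0],[-12,12,-7,0],[-15,15,-7,0],[-18,17.5,-7,0],[-20.3,18.9,-7,0],[-20.3,18.9,-7,0],[-20.3,18.9,-5,0],[-20.3,18.9,-5,0]]'
python3 -c "
from h import *
c=cam('wrist','w2')
to((643.5,-203,25,-3))"
```

```text
t: 4.2
eef_pos: [0.6412, -0.2032, 0.0655]
tool_rot: [-0.002, 0.725, 0.689, -0.001]
contact_force: [-1.5, 0.9, -1.6]
gripper_width: 0.4
grasp_force: 40.1
pos [ 641.4 -202.6   66.6] yawy -2.9 q7 -0.10 t 4.25
[-0.03  0.23  4.16] spin 0.002 spin +half 3.14
```

View pics/w2.png

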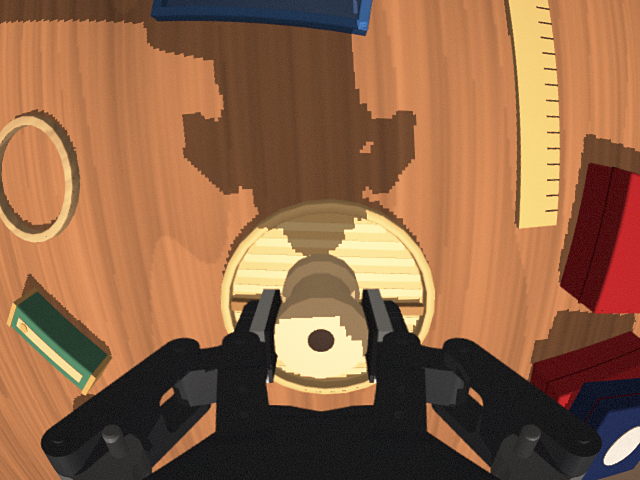

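The wrist view shows the reel held upright, with its hole at (321,340). The basket rim's left and right edges are at (222,297) and (435,297), its top is at (327,200), and the rib runs from (233,302) to (423,307).

```bash
python3 - <<'E'
from h import *
c=np.load('pics/w2.npz')
for n,u,v,z in(('L',222,297,.012),('R',435,297,.012),('T',327,200,.012),('r0',233,302,.01),('r1',423,307,.01),('hole',321,340,.095)):
    print(n,np.round(onz(c,u,v,z,True)*1000,1),np.round(pix(c,u,v,True)*1000,1))
E
```

```text
L [ 581.2 -222.6   12. ] [ 580.6 -223.4   10.3]
R [ 709.  -229.1   12. ] [ 7.131e+02 -2.355e+02 -5.000e-01]
T [ 646.5 -167.5   12. ] [ 646.5 -168.6    6.2]
r0 [ 587.  -227.1   10. ] [ 586.7 -227.5    9. ]
r1 [ 702.4 -236.4   10. ] [ 702.8 -237.1    8.8]
hole [ 641.9 -201.1   95. ] [ 641.8 -203.3   91.6]
```

```bash
python3 -m jog '[[0,0.2,2,0],[0,0.2,3.3,0],[0,0.2,3.8,0],[0,0.2,4.2,0],[0,0.2,4.3,0],[0,0.2,4.3,0]]'; python3 -m jog '[[0,0,0,0],[0,0,0,0],[0,0,0,0],[0,0,0,0],[0,0,0,0]]' -0.4
python3 -c "
from h import *
to((643.5,-203,110,-3),(452.5,142,110,-3))"
```

```text
t: 4.75
eef_pos: [0.6454, -0.203, 0.0256]
tool_rot: [0.0, 0.724, 0.689, 0.0]
contact_force: [0.4, 0.9, -0.1]
gripper_width: 0.401
grasp_force: 40.1
t: 5.17
eef_pos: [0.6455, -0.2032, 0.0256]
tool_rot: [0.0, 0.725, 0.689, 0.0]
contact_force: [1.1, -0.2, 1.0]
gripper_width: 0.698
grasp_force: 0.0
pos [ 645.5 -203.2   25.6] yawy -2.9 q7 -0.12 t 5.17
[ 0.01 -0.2  -8.44] spin 0.002 spin +half 3.14
[ 33.51 -21.    -8.45] spin 0.002 spin +half 3.14
```

```bash
python3 -m jog '[[0,0,-3,0],[0,0,-6,0],[3,-2,-8.5,0],[6.5,-4,-8.5,0],[10,-6,-8.5,0],[13.5,-8,-8.5,0],[17,-10,-8.5,0],[20.5,-12,-8.5,0],[24,-15,-8.5,0],[27,-17,-8.5,0],[30,-19,-8.5,0],[33.5,-21,-8.5,0],[33.5,-21,-8.5,0],[33.5,-21,-8.5,0]]' -1
python3 -c "
from h import *
c=cam('top','t2'); to((452.5,141.5,110,-3),(452.5,141.5,18,-3))"
```

```text
t: 6.33
eef_pos: [0.4514, 0.1444, 0.1108]
tool_rot: [0.0, 0.723, 0.691, 0.0]
contact_force: [0.4, -0.4, -0.6]
gripper_width: 1.002
grasp_force: 0.0
pos [452.3 142.5 110.6] yawy -2.7 q7 -0.76 t 6.38
[-0.1   0.02  0.06] spin 0.005 spin +half 3.15
[-0.1   0.02  9.26] spin 0.005 spin +half 3.15
```

```bash
python3 -m jog '[[-0.1,0,3,0],[-0.1,0,6,0],[-0.1,0,8,0],[-0.1,0,9,0],[-0.1,0,9.2,0],[-0.1,0,9.2,0]]'; python3 -m jog '[[0,0,0,0],[0,0,0,0],[0,0,0,0],[0,0,0,0],[0,0,0,0],[0,0,0,0],[0,0,0,0],[0,0,0,0],[0,0,0,0]]' 1 40
python3 -c "
from h import *
to((640.5,-262,70,-3),(640.5,-262,24,-3))
c=np.load('pics/t2.npz')['pixels'][145:225,370:460,::-1]
cv2.imwrite('pics/t2c.png',cv2.resize(c,(360,320),interpolation=3))"
```

```text
t: 6.88
eef_pos: [0.4526, 0.1402, 0.0181]
tool_rot: [-0.0, 0.725, 0.689, -0.0]
contact_force: [-0.3, -0.3, -0.8]
gripper_width: 1.0
grasp_force: 0.0
t: 7.63
eef_pos: [0.4529, 0.1411, 0.0192]
tool_rot: [0.001, 0.725, 0.689, 0.001]
contact_force: [-1.3, -1.0, 6.9]
gripper_width: 0.402
grasp_force: 39.0
pos [452.9 141.1  19.2] yawy -2.9 q7 -0.89 t 7.63
[-39.32  20.76  -5.05] spin 0.002 spin +half 3.14
[-39.32  20.75  -0.45] spin 0.002 spin +half 3.14
```

View pics/t2c.png

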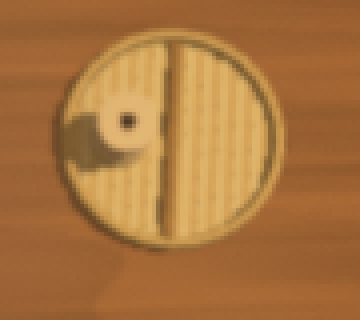

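The pale reel stands upright in the basket's left half (crop 128,120), and the dark reel is gripped. Carrying it high.

```bash
python3 -m jog '[[0,0,-4,0],[-2,1,-8,0],[-5,3,-10,0],[-8.5,5,-10,0],[-12,7,-10,0],[-15.5,9,-10,0],[-19,11,-10,0],[-22.5,13,-10,0],[-26,15,-10,0],[-29.5,17,-10,0],[-33,19,-10,0],[-36.5,20.8,-10,0],[-39.3,20.8,-10,0],[-39.3,20.8,-8,0],[-39.3,20.8,-5,0],[-39.3,20.8,-5,0],[-39.3,20.8,-5,0]]'
python3 -c "
from h import *
to((640.5,-262,70,-3),(640.5,-262,24,-3))"
```

```text
t: 9.05
eef_pos: [0.6388, -0.2612, 0.0669]
tool_rot: [-0.002, 0.724, 0.689, -0.001]
contact_force: [-0.4, 0.8, -0.7]
gripper_width: 0.399
grasp_force: 40.1
pos [ 638.8 -261.2   66.9] yawy -2.8 q7 -0.01 t 9.05
[-0.07  0.17 -0.31] spin 0.003 spin +half 3.14
[-0.08  0.19  4.29] spin 0.003 spin +half 3.14
```

```bash
python3 -m jog '[[0,0.2,2,0],[0,0.2,3.3,0],[0,0.2,3.9,0],[0,0.2,4.3,0],[0,0.2,4.4,0],[0,0.2,4.4,0]]'; python3 -m jog '[[0,0,0,0],[0,0,0,0],[0,0,0,0],[0,0,0,0],[0,0,-3,0],[0,0,-6,0],[0,0,-9,0],[0,0,-9,0]]' -0.4
python3 -c "
from h import *
to((436.5,-258.5,110,46),(436.5,-258.5,12,46))"
```

```text
t: 9.55
eef_pos: [0.6426, -0.262, 0.0248]
tool_rot: [0.0, 0.725, 0.689, 0.0]
contact_force: [0.3, -0.3, -0.2]
gripper_width: 0.4
grasp_force: 40.1
t: 10.22
eef_pos: [0.6464, -0.263, 0.1215]
tool_rot: [0.005, 0.725, 0.689, 0.003]
contact_force: [0.6, -0.9, 1.4]
gripper_width: 0.7
grasp_force: 0.0
pos [ 646.4 -263.   121.5] yawy -2.9 q7 0.01 t 10.22
[ -0.61 -21.     0.94] spin -0.853 spin +half 2.29
[ -0.58 -21.1   10.74] spin -0.853 spin +half 2.29
```

```bash
python3 -m jog '[[-0.6,-4,0,-0.1],[-0.6,-8,0,-0.2],[-0.6,-12,0,-0.3],[-0.6,-16,0,-0.4],[-0.6,-20.6,0,-0.5],[-0.6,-20.6,0,-0.6],[-0.6,-20.6,0,-0.7],[-0.6,-20.6,0,-0.85],[-0.6,-20.6,0,-0.85],[-0.6,-20.6,0,-0.85]]' -1
python3 -c "
from h import *
c=cam('wrist','w3'); to((436.5,-258.5,110,46),(436.5,-258.5,12,46))"
```

```text
t: 11.05
eef_pos: [0.4364, -0.2579, 0.1145]
tool_rot: [0.0, 0.377, 0.926, 0.0]
contact_force: [-0.4, -1.0, 0.5]
gripper_width: 1.001
grasp_force: 0.0
pos [ 436.5 -257.8  114.4] yawy 45.6 q7 0.86 t 11.10
[-0.05 -0.05  0.44] spin -0.006 spin +half 3.14
[-0.04 -0.05 10.24] spin -0.006 spin +half 3.14
```

View pics/w3.png

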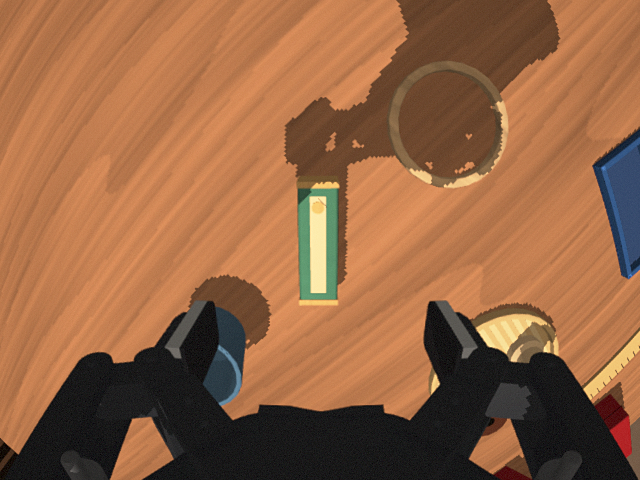

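The green box is aligned with the fingers, spanning (300,182) to (338,303). The cup (around 230,350) and the hoop (449,125) are clear of the fingers.

```bash
python3 -m jog '[[0,0,3,0],[0,0,6,0],[0,0,8.5,0],[0,0,9.8,0],[0,0,10.3,0],[0,0,10.3,0]]'; python3 -m jog '[[0,0,0,0],[0,0,0,0],[0,0,0,0],[0,0,0,0],[0,0,0,0],[0,0,0,0],[0,0,0,0],[0,0,0,0],[0,0,0,0],[0,0,0,0]]' 1 40
python3 -c "
from h import *
a=np.radians(-11.2); n=np.array([-np.sin(a),np.cos(a)]); C=np.array([622,-3.])
for s in(1,-1): print(C+s*29*n)
p=C-29*n
to((*p,80,78.8),(*p,17,78.8))"
```

```text
t: 11.6
eef_pos: [0.4362, -0.2573, 0.0107]
tool_rot: [-0.001, 0.376, 0.927, 0.0]
contact_force: [0.2, 0.1, 1.0]
gripper_width: 0.999
grasp_force: 0.0
t: 12.43
eef_pos: [0.4368, -0.2581, 0.0121]
tool_rot: [0.001, 0.376, 0.927, -0.0]
contact_force: [-1.4, 0.0, 7.0]
gripper_width: 0.294
grasp_force: 40.3
[627.63279619  25.44769951]
[616.36720381 -31.44769951]
pos [ 436.8 -258.1   12.1] yawy 45.8 q7 0.72 t 12.43
[ 2.91 28.77 -6.79] spin -0.576 spin +half 2.57
[ 2.92 28.77 -0.49] spin -0.576 spin +half 2.57
```

```bash
python3 -m jog '[[0,0,-3,0],[0,2,-6,0],[0.5,6,-7,-0.1],[1,10,-7,-0.2],[1.5,14,-7,-0.3],[2,18,-7,-0.4],[2.5,22,-7,-0.5],[2.9,26,-7,-0.57],[2.9,28.7,-7,-0.57],[2.9,28.7,-7,-0.57],[2.9,28.7,-5,-0.57],[2.9,28.7,-4.5,-0.57],[2.9,28.7,-4.5,-0.57]]'
python3 -c "
from h import *
c=cam('wrist','w4')
p=(616.4,-31.4)
to((*p,80,78.8),(*p,17,78.8))"
```

```text
t: 13.52
eef_pos: [0.6135, -0.0328, 0.0544]
tool_rot: [-0.002, 0.101, 0.995, -0.001]
contact_force: [-0.5, -0.4, -0.6]
gripper_width: 0.292
grasp_force: 39.6
pos [614.3 -32.7  55.5] yawy 78.4 q7 0.83 t 13.57
[-0.18  0.16 -2.45] spin -0.006 spin +half 3.14
[-0.19  0.17  3.85] spin -0.006 spin +half 3.14
```

View pics/w4.png

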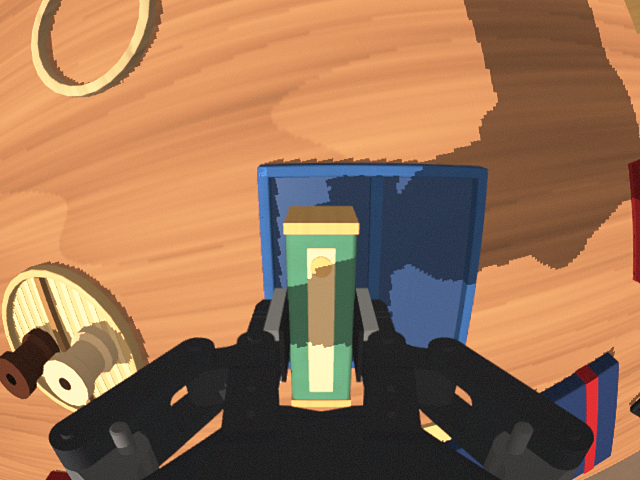

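The green box is held, parallel to the rib (which runs down at u≈375) and over the near (-y) bay. Both reels stand in the basket.

```bash
python3 -m jog '[[-0.1,0.1,1.5,0],[-0.1,0.1,2.8,0],[-0.1,0.1,3.4,0],[-0.1,0.1,3.7,0],[-0.1,0.1,3.8,0],[-0.1,0.1,3.8,0]]'; python3 -m jog '[[0,0,0,0],[0,0,0,0],[0,0,0,0],[0,0,0,0],[0,0,-3,0],[0,0,-6,0],[0,0,-9,0],[0,0,-9,0]]' 0
python3 -c "
from h import *
to((474.5,253,110,15),(474.5,253,12,15))"
```

```text
t: 14.07
eef_pos: [0.6166, -0.0309, 0.0181]
tool_rot: [-0.0, 0.1, 0.995, 0.0]
contact_force: [-0.3, -0.3, -0.4]
gripper_width: 0.292
grasp_force: 39.6
t: 14.73
eef_pos: [0.6204, -0.0299, 0.1145]
tool_rot: [0.005, 0.1, 0.995, 0.001]
contact_force: [1.5, 1.5, 1.3]
gripper_width: 0.5
grasp_force: 0.0
pos [620.4 -29.9 114.5] yawy 78.5 q7 0.88 t 14.73
[19.94 24.81  0.32] spin 1.108 spin +half 4.25
[20.03 24.79 10.12] spin 1.108 spin +half 4.25
```

```bash
python3 -m jog '[[2.5,3,0,0.1],[5,6,0,0.2],[7.5,9.3,0,0.3],[10,12.4,0,0.4],[12.5,15.5,0,0.5],[15,18.7,0,0.6],[17.5,22,0,0.7],[19.5,24.9,0,0.8],[19.5,24.9,0,0.9],[19.5,24.9,0,1],[19.5,24.9,0,1.1],[19.5,24.9,0,1.1],[19.5,24.9,0,1.1]]' -1
python3 -c "
from h import *
c=cam('wrist','w5'); to((474.5,253,110,15),(474.5,253,12,15))"
```

```text
t: 15.82
eef_pos: [0.4753, 0.2521, 0.1085]
tool_rot: [0.0, 0.604, 0.797, 0.0]
contact_force: [0.1, -0.0, 0.1]
gripper_width: 1.001
grasp_force: 0.0
pos [475.3 252.  108.4] yawy 15.7 q7 -0.65 t 15.87
[ 0.12 -0.05 -0.16] spin 0.011 spin +half 3.15
[ 0.12 -0.05  9.64] spin 0.011 spin +half 3.15
```

View pics/w5.png

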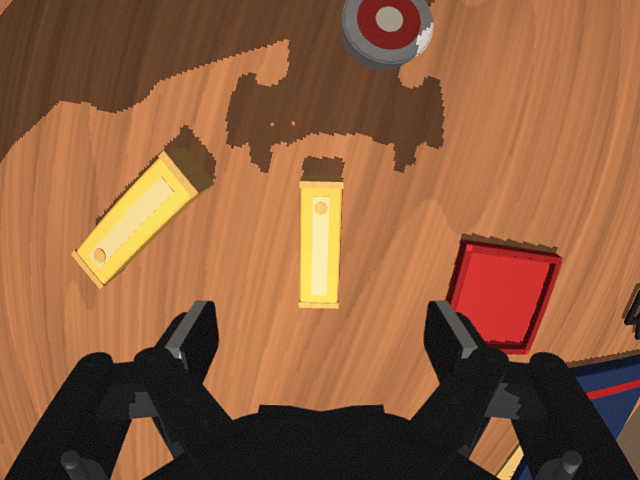

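The small yellow box lies between the fingers, from (321,182) to (319,307), about 1° off their line. The big look-alike (135,220) is clear. The red tray's corners are at (465,243), (562,257), (527,353) and (450,~335). The tin is at (389,19).

```bash
python3 -m jog '[[0.1,0,3,0.01],[0.1,0,6,0.01],[0.1,0,8.5,0.01],[0.1,0,9.4,0.01],[0.1,0,9.7,0.01],[0.1,0,9.7,0.01]]'; python3 -m jog '[[0,0,0,0],[0,0,0,0],[0,0,0,0],[0,0,0,0],[0,0,0,0],[0,0,0,0],[0,0,0,0],[0,0,0,0],[0,0,0,0],[0,0,0,0]]' 1 40
python3 -c "
from h import *
c=np.load('pics/w5.npz')
for n,u,v,z in(('red',465,242,.012),('red',562,257,.012),('red',527,354,.012),('tin',389,19,.034)): print(n,np.round(onz(c,u,v,z,True)*1000,1),np.round(pix(c,u,v,True)*1000,1))
p=(627.6,25.4)
to((*p,80,78.8),(*p,17,78.8))"
```

```text
t: 16.37
eef_pos: [0.475, 0.253, 0.0112]
tool_rot: [-0.0, 0.609, 0.793, -0.0]
contact_force: [0.7, -0.0, 0.8]
gripper_width: 1.002
grasp_force: 0.0
t: 17.2
eef_pos: [0.4755, 0.2532, 0.0121]
tool_rot: [0.0, 0.609, 0.793, 0.0]
contact_force: [-0.7, -1.0, 5.9]
gripper_width: 0.293
grasp_force: 40.7
red [574.6 278.3  12. ] [577.5 277.2   6.2]
red [665.4 290.4  12. ] [666.5 290.2  10.8]
red [678.3 199.9  12. ] [678.2 199.9  12.1]
tin [475.6 398.5  34. ] [475.6 398.8  33.2]
pos [475.5 253.2  12.1] yawy 14.9 q7 -0.78 t 17.20
[-25.92   8.85  -6.78] spin -1.115 spin +half 2.03
[-25.92   8.84  -0.48] spin -1.115 spin +half 2.03
```

```bash
python3 -m jog '[[0,0,-3,0],[-2,0.5,-6,-0.1],[-5.5,2,-7,-0.2],[-9,3,-7,-0.3],[-12.5,4.5,-7,-0.4],[-16,5.5,-7,-0.5],[-19.5,6.5,-7,-0.6],[-23,8,-7,-0.72],[-26,8.9,-7,-0.84],[-26,8.9,-7,-0.96],[-26,8.9,-7,-1.08],[-26,8.9,-7,-1.11],[-26,8.9,-5,-1.11],[-26,8.9,-4.5,-1.11],[-26,8.9,-4.5,-1.11]]'
python3 -c "
from h import *
c=cam('wrist','w6')
p=(627.6,25.4)
to((*p,80,78.8),(*p,17,78.8))"
```

```text
t: 18.45
eef_pos: [0.6262, 0.024, 0.0545]
tool_rot: [-0.002, 0.1, 0.995, -0.001]
contact_force: [-0.4, -0.3, -0.0]
gripper_width: 0.294
grasp_force: 39.8
pos [627.   24.3  55.6] yawy 78.5 q7 0.73 t 18.50
[-0.03  0.11 -2.44] spin -0.005 spin +half 3.14
[-0.05  0.12  3.86] spin -0.005 spin +half 3.14
```

View pics/w6.png

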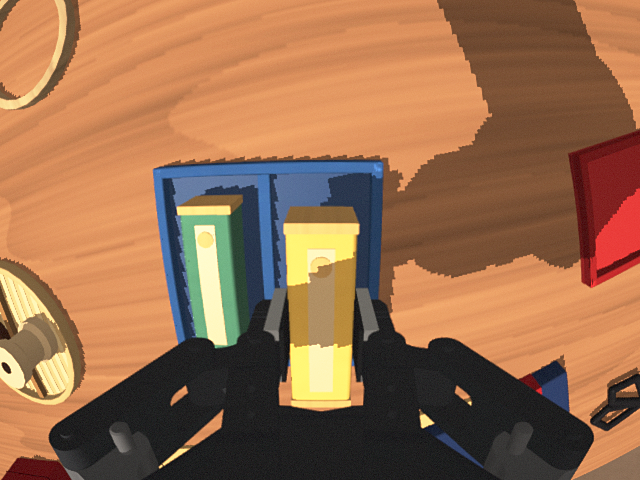

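The green box (210,275) sits in its bay, and the yellow box is over the other bay parallel to the rib. Placing it with a small opening.

```bash
python3 -m jog '[[0,0.1,1.5,0],[0,0.1,2.8,0],[0,0.1,3.4,0],[0,0.1,3.7,0],[0,0.1,3.8,0],[0,0.1,3.8,0]]'; python3 -m jog '[[0,0,0,0],[0,0,0,0],[0,0,0,0],[0,0,0,0],[0,0,-3,0],[0,0,-6,0],[0,0,-9,0],[0,0,-9,0],[0,0,-9,0]]' 0.1
python3 -c "
from h import *
to((475.5,399,110,40),(475.5,399,12,40))"
```

```text
t: 19.0
eef_pos: [0.6279, 0.0257, 0.0181]
tool_rot: [-0.0, 0.1, 0.995, 0.0]
contact_force: [-0.1, 0.3, -0.1]
gripper_width: 0.295
grasp_force: 39.8
t: 19.75
eef_pos: [0.6295, 0.0258, 0.1106]
tool_rot: [0.002, 0.1, 0.995, 0.0]
contact_force: [0.4, 0.0, -0.2]
gripper_width: 0.455
grasp_force: 0.0
pos [629.5  25.8 110.6] yawy 78.5 q7 0.78 t 19.75
[22.54 33.49 -0.  ] spin 0.672 spin +half 3.81
[22.58 33.48  9.8 ] spin 0.672 spin +half 3.81
```

```bash
python3 -m jog '[[2,3,0,0.1],[4,6,0,0.2],[6.5,9.5,0,0.3],[9,13,0,0.4],[11,16.5,0,0.5],[13.5,20,0,0.6],[16,23.5,0,0.67],[18,27,0,0.67],[20.3,30.2,0,0.67],[22.4,33.5,0,0.67],[22.4,33.5,0,0.67],[22.4,33.5,0,0.67],[22.4,33.5,0,0.67]]' -1
python3 -c "
from h import *
c=cam('wrist','w7'); to((475.5,399,110,40),(475.5,399,12,40))"
```

```text
t: 20.83
eef_pos: [0.4751, 0.3976, 0.1071]
tool_rot: [-0.0, 0.422, 0.907, -0.001]
contact_force: [0.3, -1.0, 0.5]
gripper_width: 0.999
grasp_force: 0.0
pos [475.8 396.7 107.2] yawy 40.0 q7 -0.49 t 20.88
[ 0.2   0.12 -0.28] spin 0.000 spin +half 3.14
[0.21 0.14 9.52] spin 0.000 spin +half 3.14
```

View pics/w7.png

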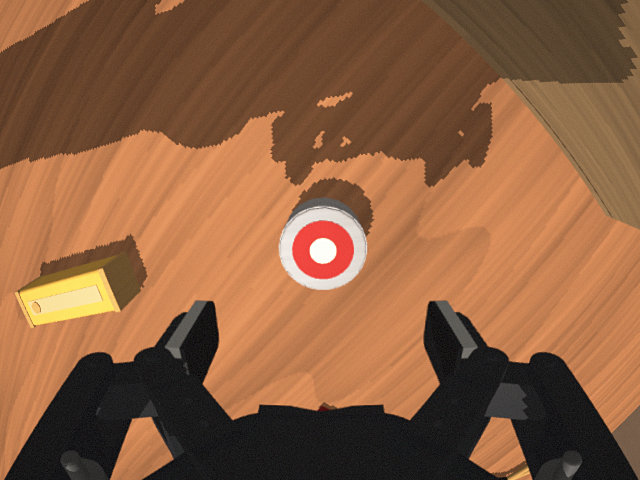

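The tin (323,250) is centred between the fingers, red lid up. The wooden box at upper right is clear.

```bash
python3 -m jog '[[0.2,0.1,3,0],[0.2,0.1,6,0],[0.2,0.1,8,0],[0.2,0.1,9.1,0],[0.2,0.1,9.5,0],[0.2,0.1,9.5,0]]'; python3 -m jog '[[0,0,0,0],[0,0,0,0],[0,0,0,0],[0,0,0,0],[0,0,0,0],[0,0,0,0],[0,0,0,0],[0,0,0,0],[0,0,0,0]]' 1 40
python3 -c "
from h import *
p=(626.5,239.3)
to((*p,80,40),(*p,17,40))"
```

```text
t: 21.38
eef_pos: [0.4753, 0.3994, 0.0126]
tool_rot: [-0.0, 0.423, 0.906, -0.001]
contact_force: [1.0, -0.5, -0.4]
gripper_width: 1.002
grasp_force: 0.0
t: 22.13
eef_pos: [0.4756, 0.4013, 0.0151]
tool_rot: [0.001, 0.422, 0.907, 0.001]
contact_force: [-0.6, -0.6, 4.5]
gripper_width: 0.611
grasp_force: 41.5
pos [475.6 401.3  15.1] yawy 40.1 q7 -0.57 t 22.13
[-22.11   1.12  -6.48] spin 0.002 spin +half 3.14
[-22.11   1.11  -0.18] spin 0.002 spin +half 3.14
```

```bash
python3 -m jog '[[0,0,-3,0],[-1,0,-6,0],[-5,0.3,-7,0],[-9,0.5,-7,0],[-13,0.7,-7,0],[-17,0.9,-7,0],[-21,1.1,-7,0],[-22.1,1.1,-7,0],[-22.1,1.1,-7,0],[-22.1,1.1,-4.5,0],[-22.1,1.1,-4.5,0],[-22.1,1.1,-4.5,0]]'
python3 -c "
from h import *
c=cam('wrist','w8')
p=(626.5,239.3)
to((*p,20,40))"
```

```text
t: 23.13
eef_pos: [0.6239, 0.2392, 0.0577]
tool_rot: [-0.001, 0.421, 0.907, -0.001]
contact_force: [0.1, -0.1, -0.4]
gripper_width: 0.608
grasp_force: 42.8
pos [624.6 239.8  58.7] yawy 40.2 q7 -0.16 t 23.18
[-0.16  0.11  3.87] spin 0.004 spin +half 3.15
```

View pics/w8.png

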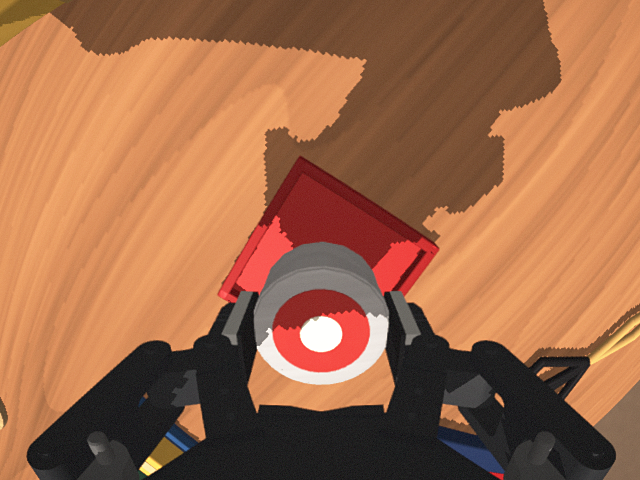

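The tin is held level, lid up, over the red tray. The tray's corners are at (301,157), (438,245) and (220,295).

```bash
python3 -m jog '[[-0.1,0.1,1.5,0],[-0.1,0.1,2.8,0],[-0.1,0.1,3.4,0],[-0.1,0.1,3.8,0],[-0.1,0.1,3.9,0],[-0.1,0.1,3.9,0]]'; python3 -m jog '[[0,0,0,0],[0,0,0,0],[0,0,0,0],[0,0,0,0],[0,0,-3,0],[0,0,-6,0],[0,0,-10,0],[0,0,-14,0],[10,0,-16,0],[18,0,-16,0],[18,0,-16,0],[18,0,-16,0]]' -0.7
python3 - <<'E'
from h import *
a=cam('top','t9'); b=cam('side','s9')
A=a['pixels'][145:340,120:520,::-1]; B=b['pixels'][120:480,140:460,::-1]
cv2.imwrite('pics/fin_top.png',cv2.resize(A,(800,390),interpolation=3)); cv2.imwrite('pics/fin_side.png',cv2.resize(B,(533,600),interpolation=3))
c=b; f_=f(c); v,u=np.mgrid[:480,:640]; d=c['depth']
P=np.stack([(u-c['cx'])/f_*d,(v-c['cy'])/f_*d,d],-1)@np.array(c['pose'])[:3,:3].T+np.array(c['pose'])[:3,3]
m=((P[...,2]>0.018)&(P[...,2]<.08)&(d>0)&(P[...,0]>.3)&(P[...,0]<.75)&(abs(P[...,1])<.5)).astype(np.uint8)
k,l,s,ce=cv2.connectedComponentsWithStats(m)
for i in range(1,k):
    if s[i,4]<25: continue
    q=P[l==i]; zt=np.percentile(q[:,2],90); t=q[q[:,2]>zt-.006]; r=cv2.minAreaRect((t[:,:2]*1000).astype(np.float32))
    print(np.round(ce[i]),'ztop %.3f'%zt,np.round(r[0]),np.round(r[1]),round(r[2],1))
E
```

```text
t: 23.68
eef_pos: [0.6267, 0.2387, 0.0192]
tool_rot: [-0.0, 0.422, 0.907, -0.0]
contact_force: [-0.2, -1.0, 0.8]
gripper_width: 0.614
grasp_force: 42.9
t: 24.68
eef_pos: [0.5195, 0.3661, 0.1789]
tool_rot: [0.0, 0.422, 0.906, 0.0]
contact_force: [0.5, 1.5, -0.9]
gripper_width: 0.849
grasp_force: 0.0
[373. 161.] ztop 0.053 [ 437. -380.] [69. 66.] 47.8
[278. 178.] ztop 0.049 [ 644. -231.] [96. 36.] 86.5
[266. 228.] ztop 0.032 [607. -26.] [29. 33.] 82.1
[265. 242.] ztop 0.032 [597.  25.] [18. 35.] 48.2
[367. 265.] ztop 0.035 [402.  58.] [28. 26.] 36.1
[202. 319.] ztop 0.039 [622. 236.] [40. 56.] 31.4
[390. 349.] ztop 0.037 [348. 236.] [111.  35.] 54.0
```

View pics/fin_top.png

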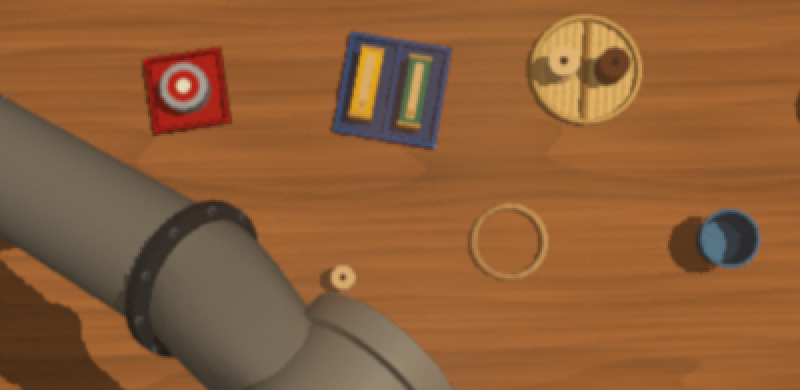

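View pics/fin_side.png

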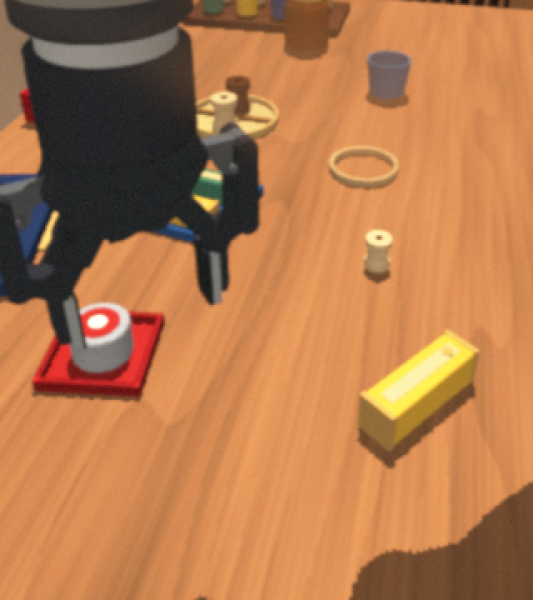

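The final views show everything on its tray floor: the tin in the red tray (185,87), both boxes in their bays (366,83 and 415,92), and the reels in the two basket halves. Measured tops are 49–50 mm for the reels, 32 mm for the boxes and 38–39 mm for the tin, which match sitting flat on 4 mm floors. The cup and hoop have not moved, and the gripper is clear.

```bash
python3 -c "
from station import bot
print(bot.hand_in())"
```

```text
the job is handed in; nothing more can be done
None
```

The job is handed in at about 25 s on the robot's clock: all five things sit flat in their trays as asked, and the tea cup and hoop were not moved.

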